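# Clip the release tag onto a battery pack's eye

### The arm

A 6-joint arm with a two-finger parallel gripper is mounted at the origin on the work surface. World frame = base frame: x ahead of the robot, y to its left, z up, the work surface at z = 0. Lengths are in m, angles in rad, forces in N, time in s.
With the tool pointing down it reaches from about 0.425 to 0.95 m from the base axis. Payload 3.5 kg.
Tool frame: the origin (TCP) lies midway between the tips of the shut fingers; the grasp point (between the pads) lies ctrl.grasp_offset behind it (ctrl.grasp_offset is the distance from the TCP to the grasp point, in m); x points along the fingers, y is the direction in which the jaws open and shut, and the axes are right-handed (so a half turn about x gives the same grasp; the last joint's range is limited). The gripper opens to 85 mm and grips with 20 to 120 N. Pads are 22 mm wide; open, the fingers measure 114 mm over their backs; the gripper's body (76 mm by 85 mm) begins 54 mm behind the grasp point. The pads swing forward as they close: fully open they stand 13 mm farther back than shut.
Start: joints at [0.952, 0.286, 1.577, -0, 1.279, -0.15], TCP at [0.305, 0.602, 0.231] pointing down, gripper open.
Joint ranges: [-2.77, 2.77], [-0.9, 2.22], [0.21, 2.48], [-1.53, 4.67], [0.24, 2.81], [-2.84, 2.84]. Speed limits (rad/s): [2.79, 2.79, 3.14, 3.14, 3.14, 3.14].

### API

Orientations are given as a unit quaternion [x, y, z, w].
In Python, from plant import readout, read_camera, sign_off, ctrl gives the robot as it stands.
- The arm moves only by the tool drive_tool, never from a script. Its argument "steps" is a list of rows, each a list of 5 numbers: the shift along the tool's x, y, z in cm, then the turn about the tool's x in degrees, then the opening, from 0 (shut) to 1 (fully open). A call has 1 to 10 rows; each row shifts and turns the commanded pose from where the row before left it, along the tool's axes as they then stand; what a row does not reach is not made up. A row lasts 1/10 s, in which the tool goes at most 50 mm and 8.59 degrees, less where a joint would pass 70% of its speed; a pose out of reach is approached as far as the arm can. A call is refused whole if a number of a shift passes 5 or a number of a turn 8.59, either way. A call with a gripper value outside its range is refused whole. The fingers move at their own pace and stop on an object; "force" is the grip in N (left out, the last holds). Time passes only in rows, so rows that do not move let the fingers close. It gives the time, the measured TCP pose, the force and the opening at its end, in the units of the state.
- readout.get_state(): the state, without advancing time (a new reading comes with each control period).
- read_camera(name): name is "scene" or "top" or "wrist"; returns a dict with "frame" (384x512x3 uint8, red, green, blue), "vertical_fov" (degrees; the focal length in pixels is half the picture's height over the tangent of half this angle, whatever the lens; pixels are square), "cx", "cy" (the principal point, pixels), "eye" and "orientation" of the camera in the world. Camera axes: x right, y up, looking along -z (the intrinsics and any distortion apply to the point x, -y, -z); pixel columns grow to the right and rows downward; lengths in m; the calibration is good to about 2 mm. A picture is of the moment at which its call begins. There is no depth.
- sign_off(): hands the job in, once; it reports no verdict.
The state is a dict: "time": time; "qpos": joint angles; "dq": joint speeds; "joint_efforts": joint torques, N m; "eef_pos": TCP position; "tcp_rot": TCP orientation; "contact_force": force on the tool from outside, world axes, zero at the start; "wrist_torque": the same for the moment, N m; "opening": opening from 0.0 (shut) to 1.0 (fully open).
Only numpy, scipy, OpenCV 4.12 (cv2) and the standard library are available. Lean on these libraries where they do the work, as an engineer would, in place of code of your own. Each camera call takes 0.05 s, during which the arm holds its last target. There are 200 camera calls.

### The job

Take the tagged snap hook out of its slotted stand and clip it onto the steel eye of the battery pack by pressing its sprung gate down against the eye's bar until it snaps shut behind the bar; then give it a light upward tug of about 10 N to feel that it has caught. Lower it until it hangs by its spine on the bar with its gate shut, and let go. The eye is only bonded on, so never load it with more than 20 N, and leave the other things on the bench where they are.

Things in the scene. Friction and masses are not known exactly. Their poses are not given: they have to be found in the camera images.
- hook: Steel snap hook with a tag tab upright in the stand, gate down. Origin: middle of its underside; x along its length, y across its thickness, z up. Seen from the side a closed frame, x -32 to +38, z 0 to 42 mm: 8 mm round bar at the ends and below, a straight spine on top. The underside is open from x = -16 to +16 mm (rounded end of the fixed nose); the gate closes it. About 120 g, bottom-heavy.
- spine (a point): middle of the underside of the hook's spine, x = 8, z = 33 mm of the hook; spine 9 mm high, 10 mm thick. Free height inside, shut gate to spine, 26 mm. The bar can come up to here, so keep the fingertips above this height.
- entry (a point): on the underside of the shut gate, x = 8, z = 1 mm of the hook, straight below tab: where the eye's bar should press the gate.
- tab (a point): point to grip on the hook's tab, x = 8, z = 57 mm of the hook. The tab is black plastic with a paper label, 40 mm long (x -12 to +28), 10 mm thick in y, from the spine up to z = 78 mm. Grip across y.
- gate (a joint): Gate of the hook, 6 mm round bar hinged at x = -20, z = 4 mm, free end at x = 15.5 mm. 0 = shut (on a stop, cannot go outward); grows as pressed inward, to 1.1 rad. Spring 0.066 N m when shut plus 0.22 N m per rad: the push at the entry peaks at 6 to 10 N. 26 to 31 mm after first touch the bar slips past its end, the push drops away and it springs shut; 2 to 5 mm on, the bar hits the spine.
- pack: The battery pack with the eye: fixed blue box 150 x 100 x 85 mm (x, y, z) with yellow end faces, a dark steel plate 4 mm thick on its lid. Origin: centre of its underside, z up. It changes places with bare_pack.
- eye (a point): Nominal middle of the axis of the eye's bar, 50 mm above the lid; axes as the pack's. The eye is a rigid U of 8 mm round steel: its bar runs along y, straight for 40 mm, posts at y = -26 and +26 mm (44 mm clear). Its legs are screwed in by hand: the bar really stands up to 7 mm higher or lower than this point, which is not measured, so find it by touch; it does not move under load.
- stand: Fixed grey plastic stand, base 96 x 60 x 6 mm, with two slotted posts 32 mm high in which the ends of the hook stand with about 1 mm of play to each side; the hook lifts straight up out of it. Origin: underside, below the hook's origin; x along the hook's length.
- bare_pack: Bystander: fixed blue box of the same size and steel plate, but with two low black studs and no eye. Origin: centre of its underside.
- tape: bystander: loose roll of yellow tape lying flat, 90 mm across, 22 mm high; origin under its centre
- plug: bystander: loose small yellow connector, 28 mm long, 14 mm high; origin underneath
- screwdriver: bystander: loose screwdriver lying on the bench; origin underneath
- mug: bystander: loose white mug, 80 mm across, 90 mm high; origin under its centre
- glue: bystander: loose white bottle, 40 mm across, 110 mm high; origin under its centre
- carton: bystander: loose cardboard carton 90 x 120 x 50 mm; origin under its centre

How it is judged:
On the way, in this order (a step that is already met when the one before it is completed fails the run):
1. the eye's bar is inside the hook and the gate has sprung shut behind it (x of eye in the frame of hook between -0.024 and 0.03 m and y of eye in the frame of hook between -0.022 and 0.022 m and z of eye in the frame of hook between 0.012 and 0.045 m and value of joint gate below 0.1 rad), for 0.1 s.
2. tugged up: with the gate shut, the bar bears on the gate side of the hook with more than 5 N (x of eye in the frame of hook between -0.024 and 0.03 m and y of eye in the frame of hook between -0.022 and 0.022 m and value of joint gate below 0.1 rad and z of eye in the frame of hook between 0.002 and 0.02 m and contact force between hook and pack above 5 N), for 0.3 s.
At the end, for the whole second after the job is handed in: The hook hangs released and still (under 30 mm/s and 0.3 rad/s) on the eye: the nominal bar point of the eye lies at x -24 to 30, y within 22, z 12 to 45 mm in the hook's frame, so that the bar is inside it, and the gate is shut (under 0.10 rad) (all of step 1 and linear speed of hook below 0.03 m/s and angular speed of hook below 0.3 rad/s); the robot touches nothing.
It fails at once if the hook loads the pack or its eye with more than 20 N (contact force between hook and pack above 20 N).
It fails at once if the fingers or arm load the pack with more than 20 N (contact force between any of the arm, the fingers and pack above 20 N).
It fails at once if a loose bystander is moved by more than 25 mm (distance of any of tape, plug, screwdriver, mug, glue, carton from where it was at the start of the episode above 0.025 m).
It also fails if it takes over 67 s, if anything falls off the work surface, if the arm or the gripper's body presses on something with over 40 N, if the wrist force passes 120 N, or if a joint passes its speed limit or range.

## Working session

There is one attempt and no reset: what is moved stays moved. The work goes in short steps, Python scripts to look and compute and a tool call to move; the robot and the scene stay as the last step left them, time stands still between calls to the robot, and variables do not carry over. Pictures are saved under pics/ and viewed, about 8 in all and at most 12, crops included, and the job is handed in when it is done.

Besides the shell and the picture viewer there is one more tool, called after "Request:" by a JSON object that holds its "fn" and its "kwargs", one argument or row to a line. drive_tool: Moves the arm, as the interface text tells. Its arguments: {"type":"object","properties":{"steps":{"type":"array","items":{"type":"array","items":{"type":"number"}}},"force":{"type":"number"}},"required":["steps"]}

```bash
mkdir -p pics; ls; python3 - <<'E'
from plant import readout, read_camera, ctrl
import cv2, pickle
print(readout.get_state()); print(ctrl.grasp_offset)
ims={}
for n in ("scene","top","wrist"):
    d=read_camera(n); ims[n]=d
    print(n,{k:v for k,v in d.items() if k!="frame"})
    cv2.imwrite(f"pics/{n}0.png",d["frame"][...,::-1])
pickle.dump(ims,open("ims0.pkl","wb"))
E
```

```text
pics
{'time': 0.0, 'qpos': array([ 9.51981878e-01,  2.87185838e-01,  1.57820485e+00,  1.48767063e-05,
        1.27861195e+00, -1.49999214e-01]), 'dq': array([-0.00190152, -0.00057176,  0.0026178 , -0.00128608,  0.00255242,
       -0.00141193]), 'joint_efforts': array([ 6.63824740e-04, -4.05965638e+01, -2.92629254e+01, -1.55141743e-04,
        5.67983123e-03, -8.47276681e-06]), 'eef_pos': array([0.30456099, 0.60163237, 0.22991866]), 'tcp_rot': array([ 0.16345083,  0.68809224, -0.16502681,  0.68744385]), 'contact_force': array([ 0.31272783, -0.12806784, -0.04100155]), 'wrist_torque': array([-0.00139986,  0.01606516, -0.06713387]), 'opening': 0.9977905389135807}
0.0187
scene {'vertical_fov': 46.673193427833354, 'cx': 249.97611101529145, 'cy': 194.45611909335005, 'eye': array([1.0675401 , 0.75685801, 0.83539208]), 'orientation': array([0.12334768, 0.41046356, 0.85747514, 0.28467771])}
top {'vertical_fov': 43.71980910714999, 'cx': 251.07475067563985, 'cy': 196.93729071737926, 'eye': array([0.46639994, 0.04931362, 1.47367365]), 'orientation': array([ 0.02258093, -0.03892065, -0.70079544,  0.71194174])}
wrist {'vertical_fov': 69.13708201378978, 'cx': 257.74475827651344, 'cy': 194.16801732444054, 'eye': array([0.23528029, 0.63806082, 0.37277037]), 'orientation': array([-0.13355145, -0.081388  ,  0.51665267,  0.84178977])}
```

View pics/top0.png

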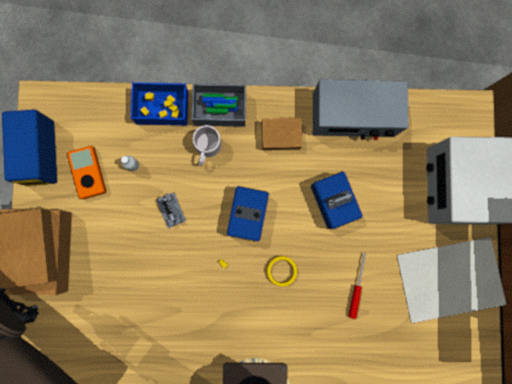

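View pics/scene0.png

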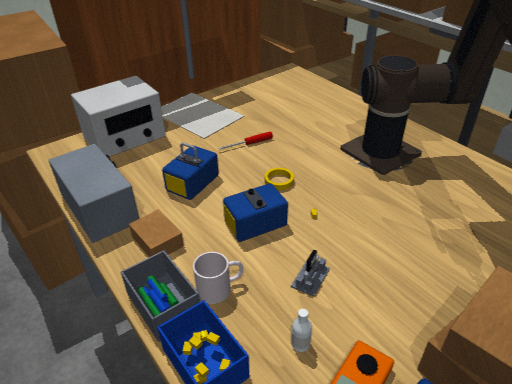

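Top view: the hook and stand are at about (171,210), the eye pack at (337,200) and the bare pack at (248,213). The scene view shows the stand at (311,272) and the eye at (190,152). Next I'll zoom in on both.

```bash
cat > h.py <<'E'
import numpy as np
from scipy.spatial.transform import Rotation as R
def ray(d,u,v):
    f=d["frame"].shape[0]/2/np.tan(np.radians(d["vertical_fov"])/2)
    w=R.from_quat(d["orientation"]).apply([(u-d["cx"])/f,-(v-d["cy"])/f,-1]); return d["eye"],w
def onz(d,u,v,z):
    e,w=ray(d,u,v); return e+w*(z-e[2])/w[2]
def proj(d,p):
    f=d["frame"].shape[0]/2/np.tan(np.radians(d["vertical_fov"])/2)
    c=R.from_quat(d["orientation"]).inv().apply(np.asarray(p)-d["eye"])
    return np.array([d["cx"]-f*c[0]/c[2], d["cy"]+f*c[1]/c[2]])
def tri(d1,p1,d2,p2):
    e1,w1=ray(d1,*p1); e2,w2=ray(d2,*p2)
    s=np.linalg.lstsq(np.c_[w1,-w2],e2-e1,rcond=None)[0]
    a,b=e1+w1*s[0],e2+w2*s[1]; return (a+b)/2,np.linalg.norm(a-b)
E
python3 - <<'E'
import pickle,cv2,numpy as np
from h import *
I=pickle.load(open("ims0.pkl","rb")); t=I["top"]; s=I["scene"]
c=lambda d,u,v,k,h:cv2.resize(d["frame"][v:v+h,u:u+h],None,fx=k,fy=k,interpolation=cv2.INTER_CUBIC)
a=np.hstack([c(t,146,185,6,50),c(t,308,168,5,60)]); b=np.hstack([c(s,285,245,6,50),c(s,158,138,5,60)])
cv2.imwrite("pics/z.png",np.vstack([a,b])[...,::-1])
for n,p in (("stand",(171,210)),): print(n,onz(t,*p,.03),onz(s,311,272,.03))
for n,d in I.items():
    hsv=cv2.cvtColor(d["frame"],cv2.COLOR_RGB2HSV); m=cv2.inRange(hsv,(105,150,50),(130,255,255))
    for k in cv2.findContours(m,0,2)[0]:
        if cv2.contourArea(k)>300: r=cv2.minAreaRect(k); print(n,r, onz(d,*r[0],.085))
print(onz(t,256,370,0),proj(t,[0,0,0]))
E
```

```text
stand [0.54909613 0.25729662 0.03      ] [0.55690675 0.27021892 0.03      ]
scene ((204.5126495361328, 350.7419128417969), (92.04896545410156, 67.35436248779297), 57.2647705078125) [0.87885643 0.32603126 0.085     ]
scene ((156.79444885253906, 294.7567138671875), (34.617401123046875, 14.533374786376953), 53.61565017700195) [0.89084309 0.15443192 0.085     ]
scene ((257.94476318359375, 210.17987060546875), (45.764766693115234, 59.01246643066406), 70.20112609863281) [0.56070756 0.06887048 0.085     ]
scene ((193.57461547851562, 168.0828857421875), (41.32715606689453, 52.03058624267578), 48.01278305053711) [ 0.59741862 -0.19164914  0.085     ]
top ((247.32691955566406, 213.36537170410156), (32.55527877807617, 49.22515106201172), 11.309932708740234) [0.53973115 0.02826321 0.085     ]
top ((337.1379089355469, 199.84483337402344), (49.209266662597656, 33.053768157958984), 68.19859313964844) [ 0.58349931 -0.23376524  0.085     ]
top ((28.668107986450195, 146.53463745117188), (72.97834014892578, 50.997413635253906), 87.61405944824219) [0.72402388 0.66706982 0.085     ]
top ((159.0, 103.5), (41.0, 56.0), 90.0) [0.85988696 0.29382577 0.085     ]
[ 0.07471075 -0.00627696  0.        ] [253.55130163 395.70737744]
```

View pics/z.png

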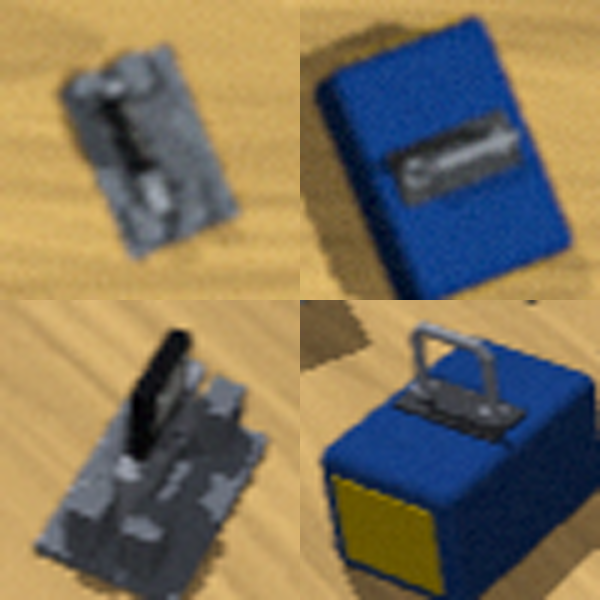

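The zooms show the stand's long axis about 23° from world x, with the tab dark at the centre. The eye bar is roughly perpendicular to that, from (331,202) to (351,195) in the top view. I'll work out the move to above the stand.

```bash
cat >> h.py <<'E'
def plan(st,target,hookx=None):
    """tool-axis shift (cm) from the measured pose, and turn about tool x (deg) that brings tool y square to hookx"""
    T=R.from_quat(st["tcp_rot"]); m=T.as_matrix()
    print("pos",st["eef_pos"].round(4),"toolx",m[:,0].round(3),"y",m[:,1].round(3),"z",m[:,2].round(3),"F",st["contact_force"].round(2),"t",st["time"],"open",round(st["opening"],3))
    print("shift cm",(T.inv().apply(np.asarray(target)-st["eef_pos"])*100).round(2))
    if hookx is not None:
        h=m.T@np.array([np.cos(hookx),np.sin(hookx),0]); a=np.degrees(np.arctan2(h[2],h[1]))-90
        print("turn deg",(a+90)%180-90, "qpos6",st["qpos"][5])
E
python3 - <<'E'
import pickle
from h import *
from plant import readout
I=pickle.load(open("ims0.pkl","rb")); t=I["top"]
P=[onz(t,*p,.006) for p in((156.3,200.3),(174,192.5),(185.7,220.3),(168.5,227.8))]
c=np.mean(P,0); d=(P[0]+P[1]-P[2]-P[3])/2; print("stand",c,np.linalg.norm(d),np.degrees(np.arctan2(d[1],d[0])))
a,b=onz(t,331,202,.135),onz(t,351,195,.135); print("bar",(a+b)/2,b-a,np.degrees(np.arctan2(*(b-a)[1::-1])))
plan(readout.get_state(),[c[0],c[1],.23],np.arctan2(d[1],d[0]))
E
```

```text
stand [0.54989419 0.26036639 0.006     ] 0.09265505286545647 24.81932972589454
bar [ 0.58328318 -0.23454973  0.135     ] [ 0.02076363 -0.05670215  0.        ] -69.8878894629212
pos [0.3047 0.6018 0.2302] toolx [-0.001 -0.002 -1.   ] y [ 0.452  0.892 -0.002] z [ 0.892 -0.452 -0.   ] F [0.04 0.75 0.7 ] t 0.15 open 1.001
shift cm [  0.05 -19.38  37.3 ]
turn deg -51.68054815238546 qpos6 -0.15001078573936377
```

Request:
{"fn": "drive_tool", "kwargs": {
  "steps": [
    [0,-1.94,3.73,0,1],
    [0,-1.94,3.73,0,1],
    [0,-1.94,3.73,0,1],
    [0,-1.94,3.73,0,1],
    [0,-1.94,3.73,0,1],
    [0,-1.94,3.73,0,1],
    [0,-1.94,3.73,0,1],
    [0,-1.94,3.73,0,1],
    [0,-1.94,3.73,0,1],
    [0,-1.94,3.73,0,1]
  ]
}}

```text
time: 1.15
eef_pos: [0.5506, 0.259, 0.231]
tcp_rot: [0.164, 0.688, -0.164, 0.688]
contact_force: [-0.2, 0.5, -0.8]
opening: 1.002
```

Request:
{"fn": "drive_tool", "kwargs": {
  "steps": [
    [0,0,0,8.5,1],
    [0,0,0,8.5,1],
    [0,0,0,8.5,1],
    [0,0,0,8.5,1],
    [0,0,0,8.5,1],
    [0,0,0,8.5,1],
    [0,0,0,8.5,1],
    [0,0,0,8.5,1],
    [0,0,0,8.5,1],
    [0,0,0,8.5,1]
  ]
}}

```text
time: 2.15
eef_pos: [0.5498, 0.2605, 0.2308]
tcp_rot: [-0.587, -0.394, 0.587, -0.394]
contact_force: [-0.5, -0.4, -0.1]
opening: 0.999
```

Request:
{"fn": "drive_tool", "kwargs": {
  "steps": [
    [0,0,0,8.5,1],
    [0,0,0,8.5,1],
    [0,0,0,8.5,1],
    [0,0,0,8.5,1],
    [0,0,0,8.5,1],
    [0,0,0,0,1],
    [0,0,0,0,1]
  ]
}}

```text
time: 2.85
eef_pos: [0.5499, 0.2605, 0.231]
tcp_rot: [-0.689, -0.158, 0.689, -0.158]
contact_force: [0.7, -0.4, 0.3]
opening: 1.0
```

```bash
python3 - <<'E'
import pickle,cv2
from h import *
from plant import readout,read_camera
w=read_camera("wrist"); s=read_camera("scene"); pickle.dump({"wrist":w,"scene":s},open("ims1.pkl","wb"))
st=readout.get_state(); plan(st,[.55,.26,.23],np.radians(24.8)); print(w["eye"])
f=w["frame"]; cv2.imwrite("pics/w1.png",cv2.resize(f,(768,576),interpolation=cv2.INTER_CUBIC)[...,::-1])
E
```

```text
pos [0.55   0.2606 0.2311] toolx [-0. -0. -1.] y [ 0.435 -0.901 -0.   ] z [-0.901 -0.435  0.   ] F [ 0.57 -0.12  0.54] t 2.95 open 1.001
shift cm [0.11 0.05 0.02]
turn deg 0.9617837607070783 qpos6 1.3970597044618593
[0.62280194 0.29537523 0.37365885]
```

View pics/w1.png

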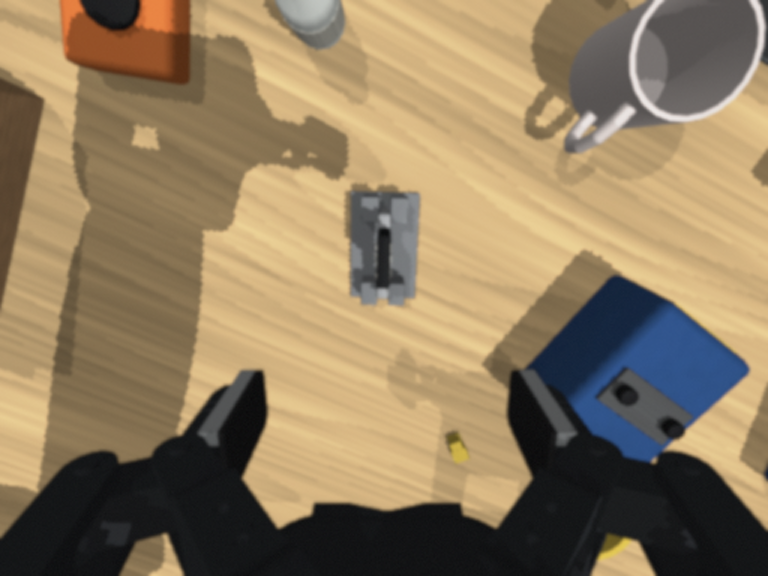

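The wrist view shows the stand upright at the image centre, with the tab as a dark strip from (384,229) to (384,287) in the doubled-up picture. Yaw is good to about 1°. I'll measure the tab with a mask in both views.

```bash
python3 - <<'E'
import pickle,cv2
from h import *
I=pickle.load(open("ims1.pkl","rb")); w=I["wrist"]; s=pickle.load(open("ims0.pkl","rb"))["scene"]; t=pickle.load(open("ims0.pkl","rb"))["top"]
c=lambda d,u,v,k,h:cv2.resize(d["frame"][v:v+h,u:u+h],None,fx=k,fy=k,interpolation=cv2.INTER_CUBIC)
cv2.imwrite("pics/z1.png",np.hstack([c(w,216,120,5,80),c(s,285,245,8,50)])[...,::-1])
for n,d,(u,v,h) in(("w",w,(216,120,85)),("s",s,(285,245,50)),("t",t,(146,185,50))):
    m=(d["frame"][v:v+h,u:u+h].max(2)<45).astype(np.uint8)
    for k in cv2.findContours(m,0,2)[0]:
        if cv2.contourArea(k)>8: print(n,(np.array(cv2.boundingRect(k))+[u,v,0,0]),cv2.minAreaRect(k+[u,v]))
ax=np.array([np.cos(np.radians(24.8)),np.sin(np.radians(24.8)),0]); ay=np.array([-ax[1],ax[0],0])
for sg in(1,-1):
  for x in(-12,28): 
    p=np.array([.5499,.2604,.088])+sg*ax*x/1000
    print(sg,x,proj(w,p),proj(s,p),proj(t,p))
for x in(-48,48):
  for y in(-30,30):
    p=np.array([.5499,.2604,.006])+ax*x/1000+ay*y/1000; print("base",x,y,proj(w,p))
E
```

```text
w [251 153   9  38] ((255.01612854003906, 171.5005340576172), (7.028601169586182, 37.1742057800293), 1.847610354423523)
s [306 250  10  22] ((310.63848876953125, 260.392333984375), (7.31804895401001, 21.706077575683594), 7.125016689300537)
t [162 202   9  12] ((166.00001525878906, 207.50001525878906), (12.521980285644531, 3.130495071411133), 63.43495178222656)
1 -12 [257.6973283 194.0606913] [314.06315663 247.74970664] [168.69825026 212.30431434]
1 28 [258.33664106 157.25972942] [307.12721452 259.18152224] [163.25180961 199.67405426]
-1 -12 [258.07443218 172.35334196] [309.94576715 254.5359855 ] [165.42775377 204.72005448]
-1 28 [257.45611863 207.9455197 ] [316.73712138 243.34247956] [170.88298047 217.37068934]
base -48 -30 [278.79950865 200.75898721]
base -48 30 [235.87991098 200.07176362]
base 48 -30 [281.76929636 130.63604804]
base 48 30 [235.30627829 129.8443914 ]
```

View pics/z1.png

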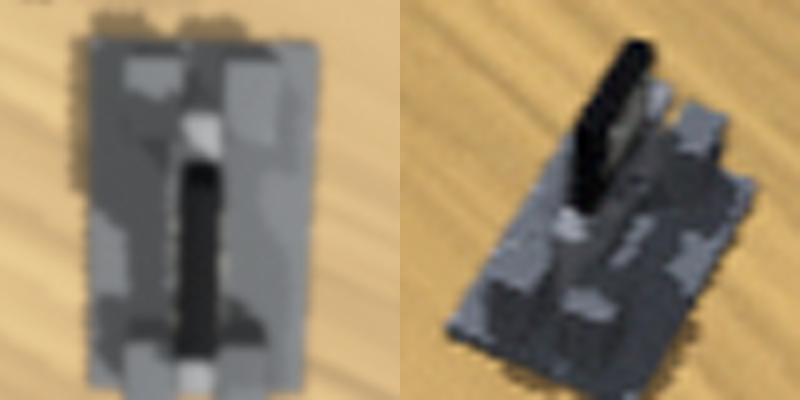

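```bash
python3 - <<'E'
import pickle
from h import *
I=pickle.load(open("ims1.pkl","rb")); w=I["wrist"]; J=pickle.load(open("ims0.pkl","rb"));s=J["scene"];t=J["top"]
a=tri(w,(256.6,156.6),s,(308,259.5)); b=tri(w,(255.2,191.2),s,(315.2,250)); print(a,b,(a[0]+b[0])/2,a[0]-b[0])
for z in(.08,.085,.09): p=(onz(w,256.6,156.6,z)+onz(w,255.2,191.2,z))/2; q=onz(w,256.6,156.6,z)-onz(w,255.2,191.2,z);print(z,p,np.linalg.norm(q),np.degrees(np.arctan2(q[1],q[0])))
print("stand",np.mean([onz(w,*p,.006) for p in((234,128),(279.6,128.4),(232.8,197.6),(276.4,198.2))],0))
E
```

```text
(array([0.57504886, 0.27428582, 0.08863424]), np.float64(0.0005566740638301904)) (array([0.53900851, 0.25891445, 0.08342771]), np.float64(0.0010431703350645641)) [0.55702868 0.26660013 0.08603097] [0.03604034 0.01537137 0.00520653]
0.08 [0.55613784 0.26581752 0.08      ] 0.038532088156859254 23.3768039718813
0.085 [0.5572729  0.26632079 0.085     ] 0.03787601926050746 23.376803971881355
0.09 [0.55840796 0.26682405 0.09      ] 0.03721995036415576 23.37680397188134
stand [0.55141257 0.26449671 0.006     ]
```

Request:
{"fn": "drive_tool", "kwargs": {
  "steps": [
    [2.0,-0.04,-0.18,0.5,1],
    [2.0,-0.04,-0.18,0.5,1],
    [2.0,-0.04,-0.18,0.5,1],
    [2.0,-0.04,-0.18,0,1],
    [2.0,-0.04,-0.18,0,1],
    [1.0,0,0,0,1],
    [0,0,0,0,1],
    [0,0,0,0,1]
  ]
}}

```text
time: 3.75
eef_pos: [0.5577, 0.2662, 0.122]
tcp_rot: [0.692, 0.148, -0.691, 0.148]
contact_force: [-0.1, 0.2, 1.1]
opening: 1.003
```

```bash
python3 - <<'E'
import pickle,cv2
from h import *
from plant import readout,read_camera
w=read_camera("wrist"); pickle.dump(w,open("w2.pkl","wb"))
plan(readout.get_state(),[.5572,.2663,.05],np.radians(24))
f=w["frame"][120:384,120:400]; cv2.imwrite("pics/w2.png",cv2.resize(f,None,fx=2.2,fy=2.2,interpolation=cv2.INTER_CUBIC)[...,::-1])
st=readout.get_state(); print("tcp px",proj(w,st["eef_pos"]))
E
```

```text
pos [0.5581 0.2664 0.1226] toolx [ 0.002  0.001 -1.   ] y [ 0.409 -0.912  0.   ] z [-0.912 -0.409 -0.002] F [ 0.32 -0.3   0.31] t 3.8 open 1.0
shift cm [ 7.26 -0.03  0.1 ]
turn deg 0.16160792150395764 qpos6 1.4305197994157843
tcp px [257.64955837 250.85343876]
```

View pics/w2.png

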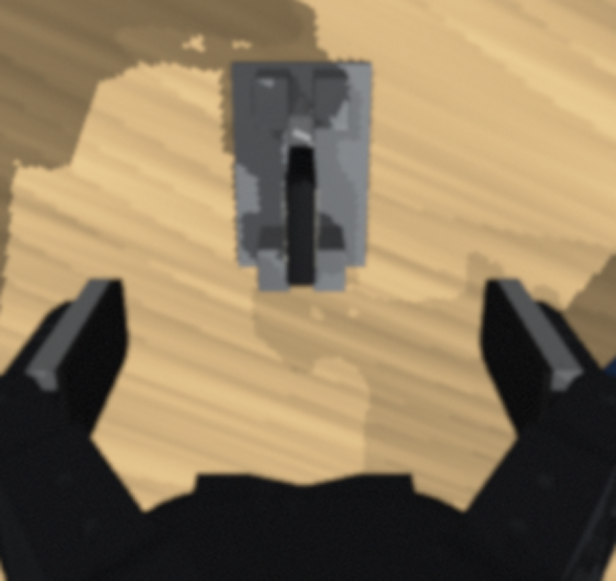

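The wrist view shows the tab's top face from (301,178) to (301,285) and the jaws' midplane at column 304. The tab is therefore centred to within about 1 mm. I'll check it along its length.

```bash
python3 - <<'E'
import pickle
from h import *
from plant import readout
w=pickle.load(open("w2.pkl","rb"))
a,b=onz(w,257,201,.086),onz(w,257,249.5,.086);print(a,b,np.linalg.norm(a-b))
plan(readout.get_state(),[*((a+b)/2)[:2],.05],np.arctan2(*(a-b)[1::-1]))
E
```

```text
[0.5738552  0.27394508 0.086     ] [0.54003631 0.25885164 0.086     ] 0.03703416652505816
pos [0.5581 0.2664 0.1226] toolx [ 0.002  0.001 -1.   ] y [ 0.409 -0.912  0.   ] z [-0.912 -0.409 -0.002] F [ 0.32 -0.3   0.31] t 3.8 open 1.0
shift cm [ 7.26 -0.05  0.12]
turn deg 0.11029919237512331 qpos6 1.4305197994157843
```

Request:
{"fn": "drive_tool", "kwargs": {
  "steps": [
    [2.0,-0.05,0.1,0,1],
    [2.0,0,0,0,1],
    [2.0,0,0,0,1],
    [1.2,0,0,0,1],
    [0,0,0,0,1],
    [0,0,0,0,1]
  ]
}}

```text
time: 4.4
eef_pos: [0.557, 0.2664, 0.0504]
tcp_rot: [0.692, 0.148, -0.691, 0.148]
contact_force: [-0.5, -0.5, 0.6]
opening: 0.996
```

Request:
{"fn": "drive_tool", "kwargs": {
  "steps": [
    [0,0,0,0,0.3],
    [0,0,0,0,0.2],
    [0,0,0,0,0.0],
    [0,0,0,0,0],
    [0,0,0,0,0],
    [0,0,0,0,0],
    [0,0,0,0,0],
    [0,0,0,0,0]
  ],
  "force": 25
}}

```text
time: 5.2
eef_pos: [0.5564, 0.2662, 0.0495]
tcp_rot: [0.692, 0.148, -0.691, 0.148]
contact_force: [-0.2, -0.7, 1.9]
opening: 0.109
```

Request:
{"fn": "drive_tool", "kwargs": {
  "steps": [
    [0,0,0,0,0],
    [0,0,0,0,0],
    [-0.5,0,0,0,0],
    [-1.0,0,0,0,0],
    [-1.5,0,0,0,0],
    [-2,0,0,0,0],
    [-2,0,0,0,0],
    [-3,0,0,0,0],
    [-3,0,0,0,0],
    [-4,0,0,0,0]
  ],
  "force": 60
}}

```text
time: 6.2
eef_pos: [0.5553, 0.266, 0.2201]
tcp_rot: [-0.691, -0.148, 0.692, -0.148]
contact_force: [-0.3, 0.3, -1.8]
opening: 0.107
```

```bash
python3 - <<'E'
from h import *
from plant import readout
plan(readout.get_state(),[.54,-.15,.23],np.radians(20.1))
E
```

```text
pos [0.5553 0.266  0.2201] toolx [-0.002 -0.001 -1.   ] y [ 0.409 -0.913 -0.   ] z [-0.913 -0.409  0.002] F [-0.26  0.26 -1.79] t 6.2 open 0.107
shift cm [-0.96 37.33 18.41]
turn deg 4.039479539988804 qpos6 1.4314873488615387
```

Request:
{"fn": "drive_tool", "kwargs": {
  "steps": [
    [-0.1,1.5,0.8,0,0],
    [-0.1,3.8,2.1,0,0],
    [-0.1,4,2.15,0,0],
    [-0.1,4,2.15,0,0],
    [-0.1,4,2.15,0,0],
    [-0.1,4,2.15,0,0],
    [-0.1,4,2.15,0,0],
    [-0.1,4,2.15,0,0],
    [-0.1,4,2.15,0,0],
    [-0.1,4,2.15,0,0]
  ]
}}

```text
time: 7.2
eef_pos: [0.5244, -0.1584, 0.2296]
tcp_rot: [0.692, 0.148, -0.691, 0.148]
contact_force: [1.0, 0.1, -1.0]
opening: 0.11
```

Request:
{"fn": "drive_tool", "kwargs": {
  "steps": [
    [0,4,2.15,1,0],
    [0,3,1.65,1,0],
    [0,2,1.1,1,0],
    [0,0,0,1,0],
    [0,0,0,0,0],
    [0,0,0,0,0],
    [0,0,0,0,0]
  ]
}}

```text
time: 7.9
eef_pos: [0.5162, -0.2572, 0.2293]
tcp_rot: [0.696, 0.124, -0.696, 0.124]
contact_force: [0.0, 0.1, -0.6]
opening: 0.105
```

```bash
python3 - <<'E'
import pickle,cv2
from h import *
from plant import readout,read_camera
w=read_camera("wrist");s=read_camera("scene");t=read_camera("top"); pickle.dump({"wrist":w,"scene":s,"top":t},open("ims3.pkl","wb"))
plan(readout.get_state(),[.583,-.2345,.22],np.radians(20.1))
cv2.imwrite("pics/w3.png",cv2.resize(w["frame"],(768,576),interpolation=cv2.INTER_CUBIC)[...,::-1])
E
```

```text
pos [ 0.5163 -0.2575  0.2294] toolx [ 0. -0. -1.] y [ 0.346 -0.938  0.   ] z [-0.938 -0.346 -0.   ] F [-0.05  0.03 -1.59] t 8.05 open 0.104
shift cm [ 0.94  0.15 -7.06]
turn deg 0.12206395628186328 qpos6 0.579342058661654
```

View pics/w3.png

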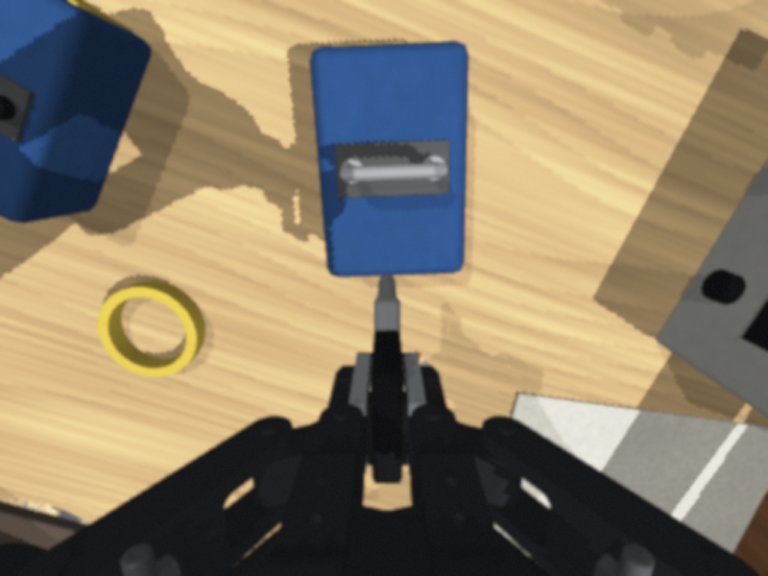

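The wrist view shows the eye bar from (345,173) to (442,168), the lid from (313,47) to (465,272), and the hook held upright at column 387.

```bash
python3 - <<'E'
import pickle,cv2
from h import *
from plant import readout
I=pickle.load(open("ims3.pkl","rb")); w=I["wrist"]
f=w["frame"]; hsv=cv2.cvtColor(f,cv2.COLOR_RGB2HSV); m=cv2.inRange(hsv,(100,120,40),(130,255,255)); m[:, :190]=0
k=max(cv2.findContours(m,0,2)[0],key=cv2.contourArea); q=cv2.boxPoints(cv2.minAreaRect(k)); print(cv2.minAreaRect(k))
ap=cv2.approxPolyDP(k,8,True)[:,0]; print(ap)
g=f[:,:,:].min(2).copy(); b=((g>115)).astype(np.uint8); b[:92]=0;b[130:]=0;b[:,:222]=0;b[:,302:]=0
ys,xs=np.nonzero(b); print("bar px",xs.min(),xs.max(),ys.min(),ys.max(),xs.mean(),ys.mean()); 
vx,vy,x0,y0=cv2.fitLine(np.c_[xs,ys].astype(np.float32),2,0,.01,.01).ravel(); print(vx,vy,x0,y0)
A,B=onz(w,230,115.3,.135),onz(w,294.7,112,.135); print("bar",(A+B)/2,np.degrees(np.arctan2(*(B-A)[1::-1])),np.linalg.norm(B-A))
L=[onz(w,u/1.5,v/1.5,.085) for u,v in((313,47),(467,43),(464,270),(330,275))]; c=np.mean(L,0); d=L[0]+L[1]-L[2]-L[3]; e=L[1]+L[2]-L[0]-L[3]
print("lid",c,np.linalg.norm(d)/2,np.degrees(np.arctan2(d[1],d[0])),np.linalg.norm(e)/2,np.degrees(np.arctan2(e[1],e[0])))
s=I["scene"]; print("scene proj",proj(s,(A+B)/2),proj(I["top"],(A+B)/2))
plan(readout.get_state(),[*((A+B)/2)[:2],.22],np.radians(18))
# hook tab pos check
E
```

```text
((261.148193359375, 105.945068359375), (152.0155792236328, 102.3764877319336), 88.09085083007812)
[[307  30]
 [209  35]
 [222 181]
 [306 178]]
bar px 228 298 103 122 264.06973684210527 113.62236842105263
0.9990135 -0.04440772 264.06973 113.62237
bar [ 0.58592927 -0.23542058  0.135     ] -67.02103217923325 0.05295729105902515
lid [ 0.58623261 -0.23621869  0.085     ] 0.14300065525539815 22.29650499864333 0.09438320248574009 -68.05963306556404
scene proj [187.5277258 145.5912406] [341.31717142 197.56653122]
pos [ 0.5163 -0.2575  0.2294] toolx [ 0. -0. -1.] y [ 0.346 -0.938  0.   ] z [-0.938 -0.346 -0.   ] F [-0.05  0.03 -1.59] t 8.05 open 0.104
shift cm [ 0.94  0.33 -7.3 ]
turn deg 2.2220639633125643 qpos6 0.579342058661654
```

```bash
python3 - <<'E'
import pickle
from h import *
from plant import readout
w=pickle.load(open("ims3.pkl","rb"))["wrist"]; st=readout.get_state(); M=R.from_quat(st["tcp_rot"]).as_matrix(); p=st["eef_pos"]
for x,z in((38,5),(38,21),(38,38),(28,42),(28,60),(28,78),(-12,78),(8,78)):
    q=p-M[:,2]*(x-8)/1000-M[:,0]*(z-41.5)/1000; print(x,z,(proj(w,q)*1.5).round(1))
plan(st,[.5861,-.2355,.2294],np.radians(22.2))
E
```

```text
38 5 [387.4 275.4]
38 21 [387.4 286.1]
38 38 [387.5 299.7]
28 42 [387.5 328.9]
28 60 [387.5 350.6]
28 78 [387.5 378.6]
-12 78 [387.6 490.8]
8 78 [387.6 437.4]
pos [ 0.5163 -0.2575  0.2294] toolx [ 0. -0. -1.] y [ 0.346 -0.938  0.   ] z [-0.938 -0.346 -0.   ] F [-0.05  0.03 -1.59] t 8.05 open 0.104
shift cm [ 0.    0.35 -7.31]
turn deg -1.9779360502628833 qpos6 0.579342058661654
```

Request:
{"fn": "drive_tool", "kwargs": {
  "steps": [
    [0,0.05,-1.0,-0.5,0],
    [0,0.05,-1.5,-0.5,0],
    [0,0.05,-1.5,-0.5,0],
    [0,0.05,-1.5,-0.5,0],
    [0,0,-1.3,0,0],
    [0,0,-0.5,0,0],
    [0,0,0,0,0],
    [0,0,0,0,0],
    [0,0,0,0,0]
  ]
}}

```text
time: 8.95
eef_pos: [0.5844, -0.234, 0.2293]
tcp_rot: [-0.694, -0.136, 0.694, -0.136]
contact_force: [-0.1, 0.3, -1.2]
opening: 0.111
```

```bash
python3 - <<'E'
import pickle,cv2
from h import *
from plant import readout,read_camera
plan(readout.get_state(),[.5861,-.2355,.193],np.radians(22.2))
w=read_camera("wrist");s=read_camera("scene"); pickle.dump({"wrist":w,"scene":s},open("ims4.pkl","wb"))
c=lambda d,u,v,k,h,l:cv2.resize(d["frame"][v:v+h,u:u+l],None,fx=k,fy=k,interpolation=cv2.INTER_CUBIC)
cv2.imwrite("pics/w4.png",np.hstack([c(w,190,100,3,160,130),c(s,150,90,5,96,80)])[...,::-1])
print(readout.get_state()["contact_force"])
E
```

```text
pos [ 0.5844 -0.234   0.2293] toolx [-0. -0. -1.] y [ 0.376 -0.926 -0.   ] z [-0.926 -0.376  0.   ] F [-0.14  0.29 -1.22] t 8.95 open 0.111
shift cm [ 3.63  0.2  -0.1 ]
turn deg -0.08757863632115459 qpos6 0.643167835186953
[-0.12326104  0.5585924  -0.81330737]
```

View pics/w4.png

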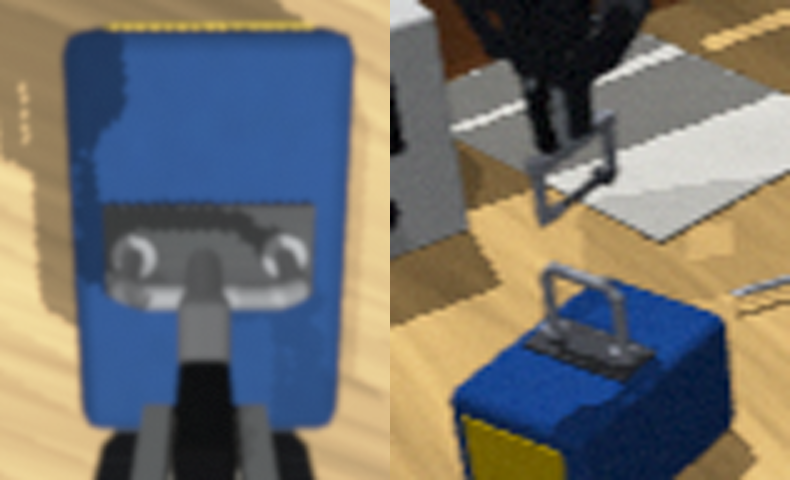

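The crop shows the bar at row 297 of the wrist view, with the hook crossing it nearly centred (column 205, bar centre 212). In the scene view the hook is upright above the eye. I'll triangulate the bar.

```bash
python3 - <<'E'
import pickle
from h import *
from plant import readout
a=pickle.load(open("ims3.pkl","rb"))["wrist"];I=pickle.load(open("ims4.pkl","rb"))
f=I["wrist"]["frame"]; g=f.min(2); 
for u in (232,236,240,275,280,284): print(u,g[190:206,u])
g=a["frame"].min(2)
for u in (245,265,280): print(u,g[104:124,u])
for v in (198.5,199,199.5): print(v,tri(a,(262.3,113.7),I["wrist"],(260.7,v)))
E
```

```text
232 [ 83  83  86  93 101 107 109 108 109 110 106  93  71  58  55  53]
236 [101 101  96  91  93 102 111 116 118 117 112 102  87  71  59  55]
240 [124 104  91  87  96 117 139 152 154 155 158 156 140 110  75  57]
275 [100  99  98  95  96 105 122 140 152 161 162 152 130  93  61  51]
280 [165 140 114  99 102 117 137 154 164 171 170 156 131  92  62  50]
284 [ 84  85  84  89 102 122 141 157 168 175 175 158 125  83  57  49]
245 [ 68  80  91  96  97  99 112 133 153 169 178 182 179 169 155 139 119  99
  88  84]
265 [ 77  88  95  96 100 109 128 149 164 176 183 182 173 159 141 119 102  96
  96  95]
280 [ 60  59  61  66  80 110 138 157 172 182 184 179 167 150 129 109 100  99
  97  96]
198.5 (array([ 0.58613229, -0.23569549,  0.13877386]), np.float64(0.0007457756025021448))
199 (array([ 0.5861726 , -0.23566104,  0.14027693]), np.float64(0.0007522590066598936))
199.5 (array([ 0.58621244, -0.235627  ,  0.14176248]), np.float64(0.0007586668338890273))
```

Request:
{"fn": "drive_tool", "kwargs": {
  "steps": [
    [0.5,0.1,-0.1,0,0],
    [0.8,0.1,0,0,0],
    [0.8,0,0,0,0],
    [0.8,0,0,0,0],
    [0.4,0,0,0,0],
    [0.1,0,0,0,0],
    [0,0,0,0,0],
    [0,0,0,0,0]
  ]
}}

```text
time: 9.85
eef_pos: [0.5868, -0.2354, 0.1958]
tcp_rot: [0.694, 0.136, -0.694, 0.136]
contact_force: [-0.6, -0.6, -2.0]
opening: 0.105
```

Request:
{"fn": "drive_tool", "kwargs": {
  "steps": [
    [0.1,0,0,0,0],
    [0.1,0,0,0,0],
    [0.1,0,0,0,0],
    [0.1,0,0,0,0],
    [0,0,0,0,0],
    [0,0,0,0,0]
  ]
}}

```text
time: 10.45
eef_pos: [0.5865, -0.2353, 0.1912]
tcp_rot: [-0.694, -0.136, 0.694, -0.136]
contact_force: [-0.3, -0.2, -1.8]
opening: 0.107
```

Request:
{"fn": "drive_tool", "kwargs": {
  "steps": [
    [0.1,0,0,0,0],
    [0.1,0,0,0,0],
    [0.1,0,0,0,0],
    [0,0,0,0,0],
    [0,0,0,0,0]
  ]
}}

```text
time: 10.95
eef_pos: [0.5865, -0.2353, 0.1882]
tcp_rot: [-0.694, -0.136, 0.694, -0.136]
contact_force: [0.1, -0.2, -0.5]
opening: 0.117
```

Request:
{"fn": "drive_tool", "kwargs": {
  "steps": [
    [0.1,0,0,0,0],
    [0.1,0,0,0,0],
    [0.1,0,0,0,0],
    [0,0,0,0,0],
    [0,0,0,0,0]
  ]
}}

```text
time: 11.45
eef_pos: [0.5865, -0.2353, 0.1853]
tcp_rot: [-0.694, -0.136, 0.694, -0.136]
contact_force: [-0.5, -0.1, -0.6]
opening: 0.109
```

Still only the hook's weight (about −1.2 N). I'll go on, in calls of 2 mm.

Request:
{"fn": "drive_tool", "kwargs": {
  "steps": [
    [0.1,0,0,0,0],
    [0.1,0,0,0,0],
    [0,0,0,0,0],
    [0,0,0,0,0]
  ]
}}

```text
time: 11.85
eef_pos: [0.5865, -0.2353, 0.1833]
tcp_rot: [-0.694, -0.136, 0.694, -0.136]
contact_force: [0.4, -0.4, -1.2]
opening: 0.107
```

Request:
{"fn": "drive_tool", "kwargs": {
  "steps": [
    [0.1,0,0,0,0],
    [0.1,0,0,0,0],
    [0,0,0,0,0],
    [0,0,0,0,0]
  ]
}}

```text
time: 12.25
eef_pos: [0.5866, -0.2354, 0.1818]
tcp_rot: [0.694, 0.136, -0.694, 0.136]
contact_force: [-0.9, -0.4, 1.6]
opening: 0.109
```

Request:
{"fn": "drive_tool", "kwargs": {
  "steps": [
    [0.1,0,0,0,0],
    [0.1,0,0,0,0],
    [0,0,0,0,0],
    [0,0,0,0,0]
  ]
}}

```text
time: 12.65
eef_pos: [0.5865, -0.2354, 0.1794]
tcp_rot: [0.694, 0.136, -0.694, 0.136]
contact_force: [-1.0, -0.1, 2.1]
opening: 0.11
```

Request:
{"fn": "drive_tool", "kwargs": {
  "steps": [
    [0.1,0,0,0,0],
    [0.15,0,0,0,0],
    [0.15,0,0,0,0],
    [0.15,0,0,0,0],
    [0.15,0,0,0,0],
    [0.15,0,0,0,0],
    [0.15,0,0,0,0],
    [0,0,0,0,0],
    [0,0,0,0,0]
  ]
}}

```text
time: 13.55
eef_pos: [0.5873, -0.2357, 0.1703]
tcp_rot: [0.695, 0.135, -0.693, 0.136]
contact_force: [0.1, 0.2, 5.8]
opening: 0.106
```

Request:
{"fn": "drive_tool", "kwargs": {
  "steps": [
    [0.1,0,0,0,0],
    [0.15,0,0,0,0],
    [0.15,0,0,0,0],
    [0.15,0,0,0,0],
    [0.15,0,0,0,0],
    [0.1,0,0,0,0],
    [0,0,0,0,0],
    [0,0,0,0,0]
  ]
}}

```text
time: 14.35
eef_pos: [0.5872, -0.2364, 0.1628]
tcp_rot: [0.694, 0.135, -0.693, 0.137]
contact_force: [-1.5, 0.5, 6.9]
opening: 0.107
```

Request:
{"fn": "drive_tool", "kwargs": {
  "steps": [
    [0.1,0,0,0,0],
    [0.1,0,0,0,0],
    [0.1,0,0,0,0],
    [0,0,0,0,0],
    [0,0,0,0,0]
  ]
}}

```text
time: 14.85
eef_pos: [0.5869, -0.2365, 0.1596]
tcp_rot: [0.694, 0.135, -0.694, 0.137]
contact_force: [-1.2, -1.3, 6.0]
opening: 0.11
```

Request:
{"fn": "drive_tool", "kwargs": {
  "steps": [
    [0.1,0,0,0,0],
    [0.1,0,0,0,0],
    [0,0,0,0,0],
    [0,0,0,0,0]
  ]
}}

```text
time: 15.25
eef_pos: [0.5862, -0.2366, 0.157]
tcp_rot: [-0.693, -0.135, 0.694, -0.137]
contact_force: [-2.9, -2.0, 5.8]
opening: 0.111
```

Request:
{"fn": "drive_tool", "kwargs": {
  "steps": [
    [0.1,0,0,0,0],
    [0,0,0,0,0],
    [0,0,0,0,0]
  ]
}}

```text
time: 15.55
eef_pos: [0.5857, -0.2365, 0.1555]
tcp_rot: [-0.693, -0.135, 0.695, -0.137]
contact_force: [-3.7, -2.9, 4.6]
opening: 0.108
```

Request:
{"fn": "drive_tool", "kwargs": {
  "steps": [
    [0.1,0,0,0,0],
    [0,0,0,0,0],
    [0,0,0,0,0]
  ]
}}

```text
time: 15.85
eef_pos: [0.5855, -0.2358, 0.1536]
tcp_rot: [-0.693, -0.136, 0.695, -0.136]
contact_force: [-4.4, -2.8, 3.1]
opening: 0.11
```

Request:
{"fn": "drive_tool", "kwargs": {
  "steps": [
    [0.1,0,0,0,0],
    [0,0,0,0,0],
    [0,0,0,0,0]
  ]
}}

```text
time: 16.15
eef_pos: [0.5856, -0.2345, 0.1512]
tcp_rot: [-0.693, -0.137, 0.695, -0.135]
contact_force: [0.1, 0.7, -0.6]
opening: 0.114
```

Request:
{"fn": "drive_tool", "kwargs": {
  "steps": [
    [0,0,0,0,0],
    [0,0,0,0,0],
    [-0.2,0,0,0,0],
    [-0.2,0,0,0,0],
    [-0.2,0,0,0,0],
    [-0.2,0,0,0,0],
    [-0.2,0,0,0,0],
    [-0.2,0,0,0,0],
    [0,0,0,0,0],
    [0,0,0,0,0]
  ]
}}

```text
time: 17.15
eef_pos: [0.5865, -0.2353, 0.1654]
tcp_rot: [0.694, 0.136, -0.694, 0.136]
contact_force: [0.2, 0.7, -1.3]
opening: 0.107
```

Request:
{"fn": "drive_tool", "kwargs": {
  "steps": [
    [-0.1,0,0,0,0],
    [-0.1,0,0,0,0],
    [0,0,0,0,0],
    [0,0,0,0,0]
  ]
}}

```text
time: 17.55
eef_pos: [0.5865, -0.2353, 0.1673]
tcp_rot: [0.694, 0.136, -0.694, 0.136]
contact_force: [0.9, -0.3, -1.5]
opening: 0.111
```

Request:
{"fn": "drive_tool", "kwargs": {
  "steps": [
    [-0.1,0,0,0,0],
    [0,0,0,0,0],
    [0,0,0,0,0]
  ]
}}

```text
time: 17.85
eef_pos: [0.5865, -0.2353, 0.1684]
tcp_rot: [0.694, 0.136, -0.694, 0.136]
contact_force: [0.2, 0.1, -1.1]
opening: 0.109
```

Request:
{"fn": "drive_tool", "kwargs": {
  "steps": [
    [-0.1,0,0,0,0],
    [0,0,0,0,0],
    [0,0,0,0,0]
  ]
}}

```text
time: 18.15
eef_pos: [0.5865, -0.2353, 0.1693]
tcp_rot: [-0.694, -0.136, 0.694, -0.136]
contact_force: [0.2, -0.3, -1.6]
opening: 0.104
```

Request:
{"fn": "drive_tool", "kwargs": {
  "steps": [
    [-0.05,0,0,0,0],
    [0,0,0,0,0],
    [0,0,0,0,0]
  ]
}}

```text
time: 18.45
eef_pos: [0.5865, -0.2353, 0.1696]
tcp_rot: [-0.694, -0.136, 0.694, -0.136]
contact_force: [-0.5, -0.7, -2.7]
opening: 0.108
```

Request:
{"fn": "drive_tool", "kwargs": {
  "steps": [
    [-0.05,0,0,0,0],
    [0,0,0,0,0],
    [0,0,0,0,0]
  ]
}}

```text
time: 18.75
eef_pos: [0.5864, -0.2352, 0.1698]
tcp_rot: [-0.694, -0.136, 0.694, -0.136]
contact_force: [0.6, -0.4, -5.3]
opening: 0.106
```

Request:
{"fn": "drive_tool", "kwargs": {
  "steps": [
    [-0.05,0,0,0,0],
    [0,0,0,0,0],
    [0,0,0,0,0]
  ]
}}

```text
time: 19.05
eef_pos: [0.5863, -0.2352, 0.17]
tcp_rot: [-0.694, -0.136, 0.694, -0.136]
contact_force: [2.3, -1.6, -8.0]
opening: 0.108
```

Request:
{"fn": "drive_tool", "kwargs": {
  "steps": [
    [-0.05,0,0,0,0],
    [0,0,0,0,0],
    [0,0,0,0,0],
    [0,0,0,0,0],
    [0,0,0,0,0],
    [0,0,0,0,0],
    [0,0,0,0,0]
  ]
}}

```text
time: 19.75
eef_pos: [0.5862, -0.2351, 0.1704]
tcp_rot: [-0.694, -0.136, 0.694, -0.135]
contact_force: [3.3, -2.3, -15.0]
opening: 0.113
```

Request:
{"fn": "drive_tool", "kwargs": {
  "steps": [
    [0.1,0,0,0,0],
    [0.1,0,0,0,0],
    [0.2,0,0,0,0],
    [0.2,0,0,0,0],
    [0.2,0,0,0,0],
    [0.2,0,0,0,0],
    [0.2,0,0,0,0],
    [0.2,0,0,0,0],
    [0.2,0,0,0,0],
    [0.1,0,0,0,0]
  ]
}}

```text
time: 20.75
eef_pos: [0.5864, -0.2352, 0.1539]
tcp_rot: [-0.694, -0.136, 0.694, -0.136]
contact_force: [-0.3, 0.0, -1.0]
opening: 0.106
```

Request:
{"fn": "drive_tool", "kwargs": {
  "steps": [
    [0.1,0,0,0,0],
    [0,0,0,0,0],
    [0,0,0,0,0]
  ]
}}

```text
time: 21.05
eef_pos: [0.5866, -0.2353, 0.1534]
tcp_rot: [0.694, 0.136, -0.694, 0.136]
contact_force: [0.2, 0.1, -1.6]
opening: 0.106
```

Request:
{"fn": "drive_tool", "kwargs": {
  "steps": [
    [0.1,0,0,0,0],
    [0,0,0,0,0],
    [0,0,0,0,0]
  ]
}}

```text
time: 21.35
eef_pos: [0.5865, -0.2353, 0.1523]
tcp_rot: [-0.694, -0.136, 0.694, -0.136]
contact_force: [-0.4, -0.9, -1.0]
opening: 0.106
```

Request:
{"fn": "drive_tool", "kwargs": {
  "steps": [
    [0.05,0,0,0,0],
    [0,0,0,0,0],
    [0,0,0,0,0]
  ]
}}

```text
time: 21.65
eef_pos: [0.5865, -0.2353, 0.1518]
tcp_rot: [0.694, 0.136, -0.694, 0.136]
contact_force: [-0.5, 0.5, -1.0]
opening: 0.112
```

Request:
{"fn": "drive_tool", "kwargs": {
  "steps": [
    [0.05,0,0,0,0],
    [0,0,0,0,0],
    [0,0,0,0,0]
  ]
}}

```text
time: 21.95
eef_pos: [0.5865, -0.2353, 0.1513]
tcp_rot: [-0.694, -0.136, 0.694, -0.136]
contact_force: [0.3, 0.1, -1.1]
opening: 0.104
```

Request:
{"fn": "drive_tool", "kwargs": {
  "steps": [
    [0.05,0,0,0,0],
    [0,0,0,0,0],
    [0,0,0,0,0]
  ]
}}

```text
time: 22.25
eef_pos: [0.5866, -0.2353, 0.1511]
tcp_rot: [0.694, 0.136, -0.694, 0.136]
contact_force: [-1.8, -0.2, 0.7]
opening: 0.103
```

Request:
{"fn": "drive_tool", "kwargs": {
  "steps": [
    [0.05,0,0,0,0],
    [0,0,0,0,0],
    [0,0,0,0,0]
  ]
}}

```text
time: 22.55
eef_pos: [0.5866, -0.2354, 0.151]
tcp_rot: [0.694, 0.136, -0.694, 0.136]
contact_force: [-1.4, 2.3, 4.9]
opening: 0.103
```

Request:
{"fn": "drive_tool", "kwargs": {
  "steps": [
    [0.04,0,0,0,0],
    [0,0,0,0,0],
    [0,0,0,0,0]
  ]
}}

```text
time: 22.85
eef_pos: [0.5867, -0.2353, 0.151]
tcp_rot: [0.694, 0.136, -0.694, 0.136]
contact_force: [-2.1, -0.1, 6.1]
opening: 0.109
```

Request:
{"fn": "drive_tool", "kwargs": {
  "steps": [
    [-0.08,0,0,0,0],
    [0,0,0,0,0],
    [0,0,0,0,0]
  ],
  "force": 20
}}

```text
time: 23.15
eef_pos: [0.5866, -0.2354, 0.151]
tcp_rot: [0.694, 0.136, -0.694, 0.136]
contact_force: [-1.9, 1.9, 3.7]
opening: 0.109
```

Request:
{"fn": "drive_tool", "kwargs": {
  "steps": [
    [0,0,0,0,0.13],
    [0,0,0,0,0.16],
    [0,0,0,0,0.2],
    [0,0,0,0,0.25],
    [0,0,0,0,0.3],
    [0,0,0,0,0.35],
    [0,0,0,0,0.4],
    [0,0,0,0,0.4],
    [0,0,0,0,0.4],
    [0,0,0,0,0.4]
  ]
}}

```text
time: 24.15
eef_pos: [0.5866, -0.2353, 0.1508]
tcp_rot: [0.694, 0.136, -0.694, 0.136]
contact_force: [-0.8, 0.5, 0.1]
opening: 0.404
```

```bash
python3 - <<'E'
import pickle,cv2
from h import *
from plant import readout,read_camera
w=read_camera("wrist");s=read_camera("scene")
c=lambda d,u,v,k,h,l:cv2.resize(d["frame"][v:v+h,u:u+l],None,fx=k,fy=k,interpolation=cv2.INTER_CUBIC)
cv2.imwrite("pics/w5.png",np.hstack([c(w,190,130,3,160,130),c(s,150,90,5,96,80)])[...,::-1])
print(readout.get_state())
E
```

```text
{'time': 24.25, 'qpos': array([-5.41844532e-01,  2.67825259e-01,  1.75273759e+00,  1.00691474e-05,
        1.12096824e+00,  6.42498652e-01]), 'dq': array([-1.60163349e-03, -1.55732720e-03, -5.16616673e-04, -9.87183156e-06,
       -6.91947833e-04, -1.01290394e-04]), 'joint_efforts': array([ 4.51867418e-04, -3.79563117e+01, -2.73654252e+01, -4.92014169e-05,
        3.25345945e-04, -1.08056685e-05]), 'eef_pos': array([ 0.58653182, -0.23528473,  0.15075777]), 'tcp_rot': array([ 0.69396595,  0.13576944, -0.69392935,  0.13579388]), 'contact_force': array([0.72526337, 1.15169605, 0.23269373]), 'wrist_torque': array([-0.00465241,  0.00118489,  0.01864635]), 'opening': 0.39608962037259343}
```

View pics/w5.png

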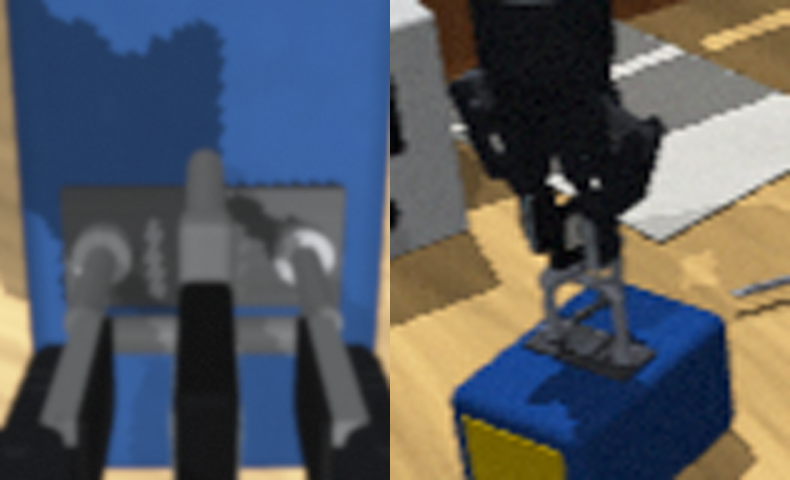

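The crop shows the hook hanging on the bar between the posts, with the fingers clear on both sides of the tab. I'll open fully and retreat upward.

Request:
{"fn": "drive_tool", "kwargs": {
  "steps": [
    [-0.2,0,0,0,0.5],
    [-0.3,0,0,0,0.6],
    [-0.5,0,0,0,0.6],
    [-1,0,0,0,0.6],
    [-2,0,0,0,0.6],
    [-3,0,0,0,0.6],
    [-3,0,0,0,0.6],
    [-2,0,0,0,0.6],
    [-1,0,0,0,0.6],
    [0,0,0,0,0.6]
  ]
}}

```text
time: 25.25
eef_pos: [0.5872, -0.2357, 0.2833]
tcp_rot: [0.695, 0.135, -0.693, 0.137]
contact_force: [1.1, 0.5, 0.5]
opening: 0.598
```

Request:
{"fn": "drive_tool", "kwargs": {
  "steps": [
    [0,0,0,0,0.6],
    [0,0,0,0,0.6],
    [0,0,0,0,0.6],
    [0,0,0,0,0.6],
    [0,0,0,0,0.6],
    [0,0,0,0,0.6],
    [0,0,0,0,0.6],
    [0,0,0,0,0.6],
    [0,0,0,0,0.6],
    [0,0,0,0,0.6]
  ]
}}

```text
time: 26.25
eef_pos: [0.5865, -0.2353, 0.2808]
tcp_rot: [0.694, 0.136, -0.694, 0.136]
contact_force: [0.0, 0.6, 0.0]
opening: 0.6
```

```bash
python3 - <<'E'
import cv2
from h import *
from plant import readout,read_camera
w0=read_camera("wrist");w=read_camera("wrist");s=read_camera("scene")
c=lambda d,u,v,k,h,l:cv2.resize(d["frame"][v:v+h,u:u+l],None,fx=k,fy=k,interpolation=cv2.INTER_CUBIC)
cv2.imwrite("pics/w6.png",np.hstack([c(w,190,90,3,160,130),c(s,160,110,8,60,50)])[...,::-1])
print(np.abs(w["frame"].astype(int)-w0["frame"]).max(2)[130:250,230:290].max(),readout.get_state()["eef_pos"],readout.get_state()["contact_force"])
E
```

```text
8 [ 0.58652343 -0.23529767  0.2807479 ] [ 0.15491966 -0.11808557 -0.07420593]
```

View pics/w6.png

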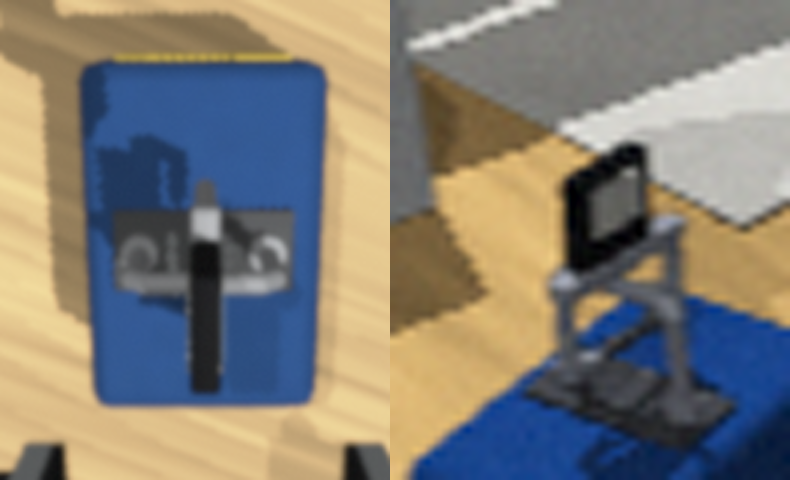

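The hook hangs upright on the bar, still (only pixel noise between two frames), and the gripper is well clear.

```bash
python3 -c "
from plant import sign_off
print(sign_off())"
```

```text
the job is handed in; nothing more can be done
None
```

The snap hook is clipped onto the eye, tugged, hanging by its spine and released. I handed the job in at about 26 s; it reports no verdict.

- **Pick-up:** I gripped the hook by its tab and lifted it straight out of the stand.
- **Clipping:** The gate met the bar at a TCP height of about 0.182 m. The vertical push peaked at about 7 N in the readings. It dropped to nothing about 31 mm further down, so the gate snapped past the bar.
- **Tug:** The bar caught on the gate side about 18 mm higher. I aimed for about 10 N, but the wrist read 15 N, about 14 N of real load once the hook's weight is taken off. That is more than the tug you asked for but under the 20 N limit. Forces were read only at the end of each move, so a short peak in between would not show.
- **Hanging and release:** I lowered the hook until the spine bore on the bar at about 6 N (7 N with the hook's weight), backed off slightly, opened the fingers and retreated upward by 13 cm.
- **Last checks:** The pictures show the hook upright and still on the bar, with the fingers clear and the wrist force at about 0 N. The gate being shut rests on the force drop and the tug holding, since it was too small to see well in the pictures. I did not re-measure the bystanders; nothing was touched along the way.

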